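# Load the parts washer and hold its run paddle

### The job

Load the parts washer: by its black bar handle, tip the blue chute up to about 60 degrees (never steeper than 70) and keep it there a moment while both bolts slide into the tank, then bring the chute back down level. Then press the spring-loaded run paddle on the yellow control box down until its orange pointer stands in the green band, never as far as the red, and keep it pressed there: the program finishes after at least two seconds in the green, still holding the paddle down. Leave the vee block, the brass brush and the screwdriver where they lie.

Things in the scene. Friction and masses are not known exactly. Their poses are not given: they have to be found in the camera images.
- washer: parts washer, fixed: a 185 x 126 mm grey base plate with a steel tank at its back and a blue tipping chute in front of it. Origin on the bench directly under the chute's hinge; x points from chute to tank, y along the hinge, z up. Tank: outside 95 x 120 mm from x = -3 to +92 mm, 4 mm walls, rim about 76 mm above the bench
- tank_floor (a point): centre of the tank's inner floor, 12 mm above the bench; inside 87 (x) x 112 mm (y), 60 mm deep; axes as the washer's
- chute_hinge (a point): middle of the chute's hinge axis, which runs along the washer's y at the tank's near rim, 75 mm above the bench; axes as the washer's
- chute (a joint): tilt of the chute in rad: 0 level (resting on its stop), grows as its handle end is lifted, stop at 1.5; 60 degrees = 1.05. The chute is a blue sheet tray 83 mm long, 104 mm wide, with walls 25 mm high, open towards the tank; 0.3 kg, it sinks back level by its own weight if let go
- chute_handle (a point): middle of the chute's handle, a round black bar 12 mm thick and 74 mm long parallel to the hinge, which turns with the chute. When level it is 120 mm in front of the hinge and 20 mm above it (95 mm above the bench), with 38 mm free between bar and chute wall, nothing in front of it, 58 mm free between the two arms that carry it. It is easily pinched from above across the bar, and the round bar turns between the fingers as the chute tips
- dark_bolt: dark flange bolt, 16 x 40 x 15 mm, lying in the chute; origin at the centre of its underside as it first lies
- bright_bolt: bright flange bolt, 16 x 42 x 15 mm, lying in the chute; origin at the centre of its underside as it first lies
- control: yellow hold-to-run control box, fixed, 116 x 92 mm at its foot, dial top 160 mm high. Origin on the bench under the paddle's pivot; its paddle points to its -x; z up
- paddle_pivot (a point): middle of the paddle's hinge axis, along the control's y, 95 mm above the bench; axes as the control's
- paddle_press (a joint): how far the paddle is pressed down, rad: 0 released (arm 0.26 rad above level), 0.65 stop. Spring return: about 1 N on the pad to start it and about 7 N at 0.35 rad. On the dial, the green band is 0.29 to 0.41 (middle 0.35, the arm then 0.09 rad below level) and red begins at 0.50
- paddle_pad (a point): centre of the top face of the black ribbed pad (40 mm along the arm, 40 mm wide, 10 mm thick) at the paddle's end, 118 mm from the pivot along the arm and 7 mm above the arm's centre line; it turns with the paddle, about 132 mm above the bench when released and 91 mm at 0.35 rad. Press it from above with shut fingers
- paddle: the paddle itself: steel arm, black pad and orange pointer; origin at the pivot
- vee_block: bystander: ground steel vee block 57 x 56 x 34 mm, loose; origin under its centre
- brass_brush: bystander: wooden brush with brass bristles, 74 x 133 x 35 mm, loose; origin under its centre
- screwdriver: bystander: screwdriver with orange handle, 34 x 207 x 28 mm, loose, lying along its y; origin under its centre

How it is judged (in metres and radians):
On the way, in this order (a step that is already met when the one before it is completed fails the run):
1. the chute is tipped to about 60 degrees (54 to 66) and kept there half a second (value of joint chute between 0.94 and 1.15 rad), for 0.5 s.
2. both bolts are in the tank and the chute is level again (x of dark_bolt in the frame of tank_floor between -0.05 and 0.05 m and y of dark_bolt in the frame of tank_floor between -0.06 and 0.06 m and z of dark_bolt in the frame of tank_floor between -0.01 and 0.045 m and x of bright_bolt in the frame of tank_floor between -0.05 and 0.05 m and y of bright_bolt in the frame of tank_floor between -0.06 and 0.06 m and z of bright_bolt in the frame of tank_floor between -0.01 and 0.045 m and value of joint chute below 0.06 rad), for 0.2 s.
3. the paddle is held in the green band for two seconds, bolts in the tank and chute level (all of step 2 and value of joint paddle_press between 0.29 and 0.41 rad and contact force between any of the fingers, the arm and paddle above 2 N), for 2 s.
At the end, for the whole second after the job is handed in: Both bolts lie in the tank, the chute is level (within 0.06 rad), and the robot is holding the paddle still in the green band (0.29 to 0.41 rad) with at least 2 N (all of step 3 and velocity of joint paddle_press between -0.1 and 0.1 rad/s); the arm keeps its last pose, push and grip.
It fails at once if the chute is tipped steeper than 70 degrees (value of joint chute above 1.22 rad).
It fails at once if the paddle is pressed into the red (value of joint paddle_press above 0.5 rad).
It fails at once if the vee block is moved more than 25 mm (distance of vee_block from where it was at the start of the episode above 0.025 m).
It fails at once if the brass brush is moved more than 25 mm (distance of brass_brush from where it was at the start of the episode above 0.025 m).
It fails at once if the screwdriver is moved more than 25 mm (distance of screwdriver from where it was at the start of the episode above 0.025 m).
It also fails if it takes over 64 s, if anything falls off the work surface, if the arm or the gripper's body presses on something with over 40 N, if the wrist force passes 120 N, or if a joint passes its speed limit or range.

### The arm

A 6-joint arm with a two-finger parallel gripper is mounted at the origin on a cart in front of the work surface, level with it; the furniture and walls round the work are solid. World frame = base frame: x ahead of the robot, y to its left, z up, the work surface at z = 0. Lengths are in m, angles in degrees, forces in N, time in s.
With the tool pointing down it reaches from about 0.4 to 0.825 m from the base axis. Payload 7 kg.
Tool frame: the origin (TCP) lies midway between the tips of the shut fingers; the grasp point (between the pads) lies 19 mm behind it; z points along the fingers, y is the line along which they close (so a half turn about z gives the same grasp; the last joint's range is limited). The gripper opens to 88 mm and grips with 3 to 60 N. Pads are 19 mm wide; open, the fingers measure 130 mm over their backs; the gripper's body (78 mm by 193 mm) begins 47 mm behind the grasp point.
Start: joints at [-52.649, 20.546, 0.682, 0, -70.136, -16.507], TCP at [0.24, -0.631, 0.227] pointing down, gripper open.
Joint ranges: [-176.03, 176.03], [-82.01, 121.73], [-58.28, 71.71], [-173.87, 95.51], [-174.79, -0.11], [-173.66, 173.66]. Speed limits (degrees/s): [136.94, 136.94, 172.46, 180, 180, 180].

### API

Orientations are given as [roll, pitch, yaw] about the fixed x, y, z axes, in that order (R = Rz(yaw) Ry(pitch) Rx(roll)).
In Python, from plant import telemetry, viewer, workorder gives the robot as it stands. The module is installed in compiled form; this text tells all that it offers.
- The arm moves only by the tool carry_out, never from a script. Its argument "rows" is a list of rows, each a list of 6 numbers: the shift along the tool's x, y, z in m, then the turn, a rotation vector about the tool's x, y, z in rad. In form: [[tx, ty, tz, ax, ay, az], ...]. A call has 1 to 8 rows; each row is the pose to reach, as a shift and turn from the pose commanded when the call began, along the tool's axes at that moment; what a row does not reach only later rows make up. A row lasts 1/8 s, in which the tool goes at most 62.5 mm and 10.7 degrees, less where a joint would pass 70% of its speed; a pose out of reach is approached as far as the arm can. A call with a gripper value outside its range is refused whole. "grip" is the gripper's target within -1 to 1 (fully open at 1, half-way at 0, shut at -1), set as the call begins (left out, the last holds). The fingers move at their own pace and stop on an object; the grip force is fixed at half the most. Time passes only in rows, so rows that repeat a pose let the fingers close. It gives the time, the measured TCP pose, the force, the opening and the grip force at its end, in the units of the state.
- telemetry.get_obs(): the state, without advancing time (a new reading comes with each control period).
- viewer.snapshot(name): name is "scene" or "top" or "wrist"; returns the picture (420x560x3 uint8, red, green, blue); there is no depth.
- viewer.camera_info(name): a dict with "intrinsics" (3x3 intrinsics, pixels), "extrinsics" (4x4, takes a point from camera to world coordinates); the wrist camera has in their place "tool_from_camera" (4x4, takes a point from camera to tool coordinates, whose origin is the TCP and whose axes are the flange's). Camera axes: x right, y down, z forward; pixel columns grow to the right and rows downward; lengths in m; the calibration is good to about 2 mm. A picture is of the moment at which its call begins: read the wrist's pose just before it. camera_info takes no time and is no camera call.
- workorder.close_job(): hands the job in; it is judged then, once.
The state is a dict: "clock": time; "joint_pos": joint angles; "qvel": joint speeds; "tau": joint torques, N m; "tool_pos": TCP position; "orientation": TCP orientation; "force": force on the tool from outside, world axes, zero at the start; "moment": the same for the moment, N m; "opening": finger opening in m; "gripper_force": force on a finger pad.
Only numpy, scipy, OpenCV 4.12 (cv2) and the standard library are available. Lean on these libraries where they do the work, as an engineer would, in place of code of your own. Each camera call takes 0.05 s, during which the arm holds its last target. There are 200 camera calls.

## Working session

There is one attempt and no reset: what is moved stays moved. The work goes in short steps, Python scripts to look and compute and a tool call to move; the robot and the scene stay as the last step left them, time stands still between calls to the robot, and variables do not carry over. Pictures are saved under pics/ and viewed, at most 10 in all, crops included, and the job is handed in when it is done.

Besides the shell and the picture viewer there is one more tool, called after ">>>" by a JSON object that holds its "api" and its "payload". carry_out: Moves the arm, as the interface text tells. Its arguments: {"type":"object","properties":{"rows":{"type":"array"},"grip":{"type":"number"}},"required":["rows"]}

```bash
mkdir -p pics; python3 - <<'E'
from plant import telemetry, viewer
import cv2
print(telemetry.get_obs())
for n in ("scene","top"):
    cv2.imwrite(f"pics/{n}0.png",viewer.snapshot(n)[:,:,::-1]); print(viewer.camera_info(n))
print(viewer.camera_info("wrist"))
E
```

```text
{'clock': 0.0, 'joint_pos': array([-5.26479189e+01,  2.05902466e+01,  6.33130646e-01, -2.15526141e-02,
       -7.01347580e+01, -1.65070861e+01]), 'qvel': array([ 0.03711808,  0.02178178,  0.0381379 ,  0.02027592,  0.054044  ,
       -0.00277467]), 'tau': array([-3.16033482e-03, -5.82722425e+01,  2.93044192e+01,  6.99734151e+00,
        6.67826651e-03, -1.71478664e-04]), 'tool_pos': array([ 0.24000118, -0.63036337,  0.2256267 ]), 'orientation': array([ 1.79906155e+02, -6.68148003e-03, -1.59162340e+02]), 'force': array([0.04314163, 0.49092794, 0.12498095]), 'moment': array([-0.01110703, -0.0076506 ,  0.00823647]), 'gripper_force': 0.0, 'opening': 0.08789079530320386}
{'intrinsics': array([[489.16507057,   0.        , 278.39084241],
       [  0.        , 489.16507057, 209.7213543 ],
       [  0.        ,   0.        ,   1.        ]]), 'extrinsics': array([[-0.57522214, -0.4068067 ,  0.70966738, -0.17966015],
       [-0.81790144,  0.2993134 , -0.49137432,  0.53896756],
       [-0.01251859, -0.86308736, -0.50489948,  0.59082941],
       [ 0.        ,  0.        ,  0.        ,  1.        ]
[... 265 characters left out ...]
278, -0.02561746,  0.01476456,  0.06803666],
       [-0.01412359, -0.02502384, -0.99958708,  1.01472049],
       [ 0.        ,  0.        ,  0.        ,  1.        ]])}
{'intrinsics': array([[327.17539643,   0.        , 277.26217068],
       [  0.        , 327.17539643, 211.02307372],
       [  0.        ,   0.        ,   1.        ]]), 'tool_from_camera': array([[ 3.01388886e-04, -9.67466066e-01, -2.53000634e-01,
         6.80494174e-02],
       [ 9.99999954e-01,  2.83364182e-04,  1.07682107e-04,
         2.15999900e-05],
       [-3.24874670e-05, -2.53000655e-01,  9.67466107e-01,
        -1.57923566e-01],
       [ 0.00000000e+00,  0.00000000e+00,  0.00000000e+00,
         1.00000000e+00]])}
```

View pics/top0.png

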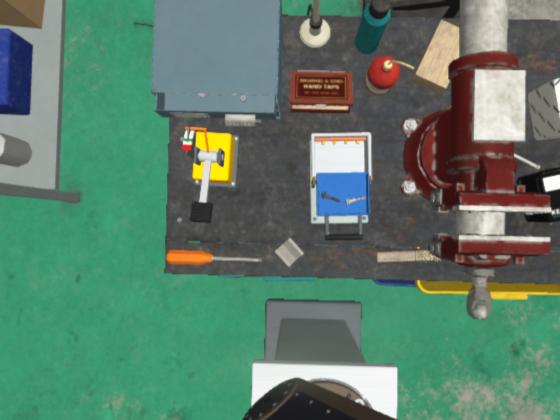

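View pics/scene0.png

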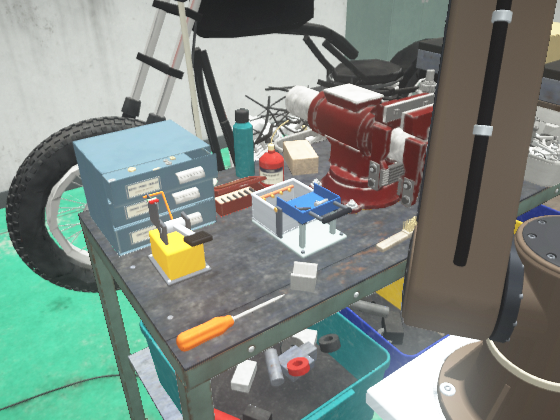

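The top view shows the chute at (342,194) with its handle bar near (344,236), and the pad at (201,212) with its pivot near (210,157). The scene view agrees. Next I'll take a close crop and compute positions.

```bash
cat > h.py <<'E'
import numpy as np, cv2
from plant import telemetry, viewer
from scipy.spatial.transform import Rotation as R
def ray(name,uv,T=None):
    ci=viewer.camera_info(name); T=ci["extrinsics"] if T is None else T
    d=T[:3,:3]@np.linalg.solve(ci["intrinsics"],[uv[0],uv[1],1.]); return T[:3,3],d
def onz(name,uv,z,T=None):
    o,d=ray(name,uv,T); return o+d*(z-o[2])/d[2]
def tool():
    s=telemetry.get_obs(); T=np.eye(4); T[:3,:3]=R.from_euler("xyz",s["orientation"],degrees=True).as_matrix(); T[:3,3]=s["tool_pos"]; return T
def wristT(): return tool()@viewer.camera_info("wrist")["tool_from_camera"]
E
python3 - <<'E'
from h import *
im=cv2.imread("pics/top0.png")
hsv=cv2.cvtColor(im,cv2.COLOR_BGR2HSV)
m=cv2.inRange(hsv,(100,150,60),(125,255,255)); m[:, :300]=0; m[:, 385:]=0; m[:150]=0; m[235:]=0
r=cv2.minAreaRect(cv2.findNonZero(m)); print(r)
b=cv2.boxPoints(r); P=np.array([onz("top",p,.095) for p in b]); print(P.round(4))
for n,uv,z in (("bar",(344,236),.095),("barL",(326,237),.095),("barR",(362,235),.095),("pad",(201,212),.132),("piv",(209,157),.10)):
    print(n,onz("top",uv,z).round(4))
a=cv2.resize(im[120:250,160:390],None,fx=3.4,fy=3.4,interpolation=cv2.INTER_CUBIC); cv2.imwrite("pics/c.png",a)
E
```

```text
((342.62213134765625, 193.786376953125), (42.04264831542969, 51.94072341918945), 88.15238952636719)
[[ 0.5585  0.0328  0.095 ]
 [ 0.5644 -0.071   0.095 ]
 [ 0.4802 -0.0756  0.095 ]
 [ 0.4742  0.028   0.095 ]]
bar [ 0.4349 -0.0262  0.095 ]
barL [0.432  0.0097 0.095 ]
barR [ 0.4378 -0.062   0.095 ]
pad [0.4748 0.254  0.132 ]
piv [0.5861 0.2481 0.1   ]
```

View pics/c.png

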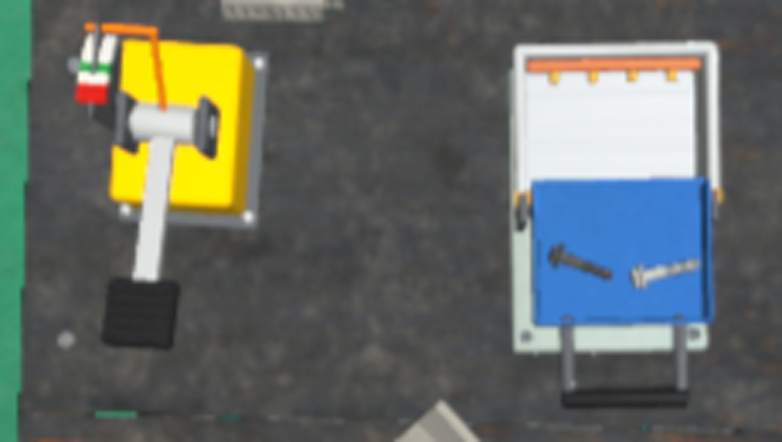

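The crop puts the bar at about (344,237) in the full image, level and parallel to the hinge. The measured tray matches the stated 83 x 104 mm. The vise stands between the start pose and the washer, so I'll check its height before crossing.

```bash
cat >> h.py <<'E'
def tri(a,b):
    (o1,d1),(o2,d2)=ray("top",a),ray("scene",b)
    s=np.linalg.lstsq(np.c_[d1,-d2],o2-o1,rcond=None)[0]; p,q=o1+d1*s[0],o2+d2*s[1]; return ((p+q)/2).round(4),np.linalg.norm(p-q).round(4)
def goto(p,rpy):
    "shift and turn in tool axes to reach a world pose"
    T=tool(); Rw=T[:3,:3]; return (Rw.T@(np.array(p)-T[:3,3])).round(4),R.from_matrix(Rw.T@R.from_euler("xyz",rpy,degrees=True).as_matrix()).as_rotvec().round(4)
E
python3 - <<'E'
from h import *
print("vise top",tri((499,105),(352,93)))
print("pad",tri((201.5,212),(200,238)))
print("bar",tri((344,237),(333,214)))
print(onz("top",(344.1,237),.095), onz("top",(480,310),.2))
print(goto((.40,-.35,.50),(180,0,-120)),goto((.434,-.027,.20),(180,0,-86.5)))
E
```

```text
vise top (array([ 0.6672, -0.2682,  0.237 ]), np.float64(0.0009))
pad (array([0.4741, 0.2526, 0.1274]), np.float64(0.0032))
bar (array([ 0.4356, -0.0227,  0.0966]), np.float64(0.0085))
[ 0.43290966 -0.02641539  0.095     ] [ 0.3140015  -0.25677942  0.2       ]
(array([-0.2492,  0.2056, -0.274 ]), array([ 1.400e-03,  4.000e-04, -6.835e-01])) (array([-0.396 ,  0.4949,  0.0264]), array([ 1.3000e-03,  8.0000e-04, -1.2682e+00]))
```

>>> {"api": "carry_out", "payload": {"rows": [[0, 0, -0.05, 0, 0, -0.05], [0, 0, -0.1, 0, 0, -0.15], [0, 0, -0.15, 0, 0, -0.25], [0, 0, -0.2, 0, 0, -0.4], [-0.035, 0.044, -0.2, 0, 0, -0.55], [-0.07, 0.088, -0.2, 0, 0, -0.7], [-0.105, 0.131, -0.2, 0, 0, -0.85], [-0.14, 0.175, -0.2, 0, 0, -1.0]], "grip": -0.32}}

```text
clock: 1.1
tool_pos: [0.3089, -0.4157, 0.4261]
orientation: [180.0, 0.0, -101.6]
force: [1.4, 0.1, 0.3]
opening: 0.0301
gripper_force: 0.0
```

```bash
python3 - <<'E'
from h import *
print(goto((.433,-.0265,.42),(180,0,-86.5)),telemetry.get_obs()["joint_pos"])
E
```

```text
(array([-0.4062, -0.0434,  0.0063]), array([ 0.0004,  0.0005, -0.2635])) [-3.16622251e+01  1.68721832e+00  2.18911688e+00 -1.42857402e-02
 -9.05332944e+01  2.00671344e+01]
```

>>> {"api": "carry_out", "payload": {"rows": [[-0.058, -0.006, 0, 0, 0, -0.05], [-0.116, -0.012, 0, 0, 0, -0.1], [-0.174, -0.018, 0, 0, 0, -0.15], [-0.232, -0.024, 0, 0, 0, -0.2], [-0.29, -0.031, 0, 0, 0, -0.2635], [-0.348, -0.037, 0.04, 0, 0, -0.2635], [-0.4, -0.043, 0.09, 0, 0, -0.2635], [-0.406, -0.043, 0.14, 0, 0, -0.2635]]}}

```text
clock: 2.1
tool_pos: [0.435, -0.0274, 0.2884]
orientation: [-179.8, 0.0, -86.6]
force: [1.9, -0.2, -1.3]
opening: 0.0299
gripper_force: 0.0
```

```bash
python3 - <<'E'
from h import *
T=wristT(); np.save("T.npy",T)
cv2.imwrite("pics/w1.png",viewer.snapshot("wrist")[:,:,::-1])
print(telemetry.get_obs()["tool_pos"],telemetry.get_obs()["orientation"])
c=viewer.camera_info("wrist")["intrinsics"]
p=np.linalg.inv(T)@[.433,-.0265,.095,1]; print(c@p[:3]/p[2])
E
```

```text
[ 0.43029536 -0.02716477  0.27925133] [ 1.79394258e+02  5.02540626e-02 -8.67128981e+01]
[279.25717115 190.49460268   1.        ]
```

View pics/w1.png

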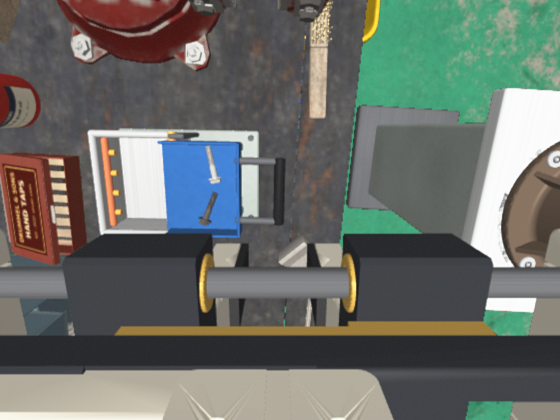

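The wrist view shows the bar centred at (279.5,191), against a predicted (279.3,190.5), and parallel to the pads. The estimate holds, so I'll descend.

```bash
python3 - <<'E'
from h import *
print(goto((.433,-.0265,.076),(180,0,-86.5)), tool()[:3,3])
E
```

```text
(array([-0.0003, -0.0049,  0.2032]), array([ 0.0106,  0.0009, -0.0037])) [ 0.43029536 -0.02716477  0.27925133]
```

>>> {"api": "carry_out", "payload": {"rows": [[0, 0, 0.04, 0, 0, 0], [0, 0, 0.08, 0, 0, 0], [0, 0, 0.12, 0, 0, 0], [0, 0, 0.13, 0, 0, 0], [0, 0, 0.13, 0, 0, 0], [0, 0, 0.13, 0, 0, 0]]}}

```text
clock: 2.9
tool_pos: [0.4352, -0.0295, 0.1607]
orientation: [-179.9, 0.0, -86.8]
force: [1.0, -0.4, 0.3]
opening: 0.0295
gripper_force: 0.0
```

```bash
python3 - <<'E'
from h import *
print(goto((.433,-.0265,.076),(180,0,-86.5)), tool()[:3,3])
E
```

```text
(array([-0.0031,  0.0022,  0.0847]), array([-0.0024,  0.0004, -0.0044])) [ 0.43515469 -0.02947135  0.1606621 ]
```

>>> {"api": "carry_out", "payload": {"rows": [[-0.002, 0.002, 0.03, 0, 0, 0], [-0.003, 0.002, 0.06, 0, 0, 0], [-0.003, 0.002, 0.084, 0, 0, 0], [-0.003, 0.002, 0.084, 0, 0, 0], [-0.003, 0.002, 0.084, 0, 0, 0]]}}

```text
clock: 3.52
tool_pos: [0.433, -0.0265, 0.0765]
orientation: [-179.9, 0.0, -86.7]
force: [0.2, 0.6, 0.3]
opening: 0.03
gripper_force: 0.0
```

>>> {"api": "carry_out", "payload": {"rows": [[0, 0, 0, 0, 0, 0], [0, 0, 0, 0, 0, 0], [0, 0, 0, 0, 0, 0], [0, 0, 0, 0, 0, 0], [0, 0, 0, 0, 0, 0]], "grip": -1}}

```text
clock: 4.15
tool_pos: [0.434, -0.0264, 0.076]
orientation: [-179.8, 0.0, -86.7]
force: [5.8, -1.4, -2.0]
opening: 0.011
gripper_force: 30.1
```

```bash
python3 - <<'E'
from h import *
print(tool().round(4))
for th in range(0,65,6):
    a=np.radians(th+9.46); r=.12166
    print(th, round(-.12+0-(-r*np.cos(a)),4), round(r*np.sin(a)-.02,4))
E
```

```text
[[ 5.680e-02 -9.984e-01  4.000e-03  4.340e-01]
 [-9.984e-01 -5.680e-02  7.000e-04 -2.640e-02]
 [-5.000e-04 -4.000e-03 -1.000e+00  7.600e-02]
 [ 0.000e+00  0.000e+00  0.000e+00  1.000e+00]]
0 0.0 -0.0
6 -0.0027 0.0124
12 -0.0068 0.0245
18 -0.012 0.0361
24 -0.0185 0.0471
30 -0.0261 0.0573
36 -0.0347 0.0667
42 -0.0442 0.0752
48 -0.0546 0.0826
54 -0.0656 0.0888
60 -0.0773 0.0939
```

>>> {"api": "carry_out", "payload": {"rows": [[-0.001, 0, -0.006, 0, 0, 0], [-0.0027, 0, -0.0124, 0, 0, 0], [-0.0046, 0, -0.0185, 0, 0, 0], [-0.0068, 0, -0.0245, 0, 0, 0]]}}

```text
clock: 4.65
tool_pos: [0.4416, -0.0214, 0.1032]
orientation: [-179.0, -0.2, -86.5]
force: [45.6, -37.3, -19.2]
opening: 0.0109
gripper_force: 30.2
```

I put the forward shift in x instead of y, so I'm correcting it now.

>>> {"api": "carry_out", "payload": {"rows": [[0.0035, -0.0035, 0, 0, 0, 0], [0.0068, -0.0068, 0, 0, 0, 0], [0.0068, -0.0068, 0, 0, 0, 0]]}}

```text
clock: 5.03
tool_pos: [0.4406, -0.0224, 0.1001]
orientation: [-179.7, 0.4, -86.9]
force: [-3.6, 26.5, 0.3]
opening: 0.0109
gripper_force: 30.1
```

>>> {"api": "carry_out", "payload": {"rows": [[-0.0035, -0.0025, -0.0058, 0, 0, 0], [-0.0035, -0.0052, -0.0116, 0, 0, 0], [-0.0035, -0.0083, -0.0172, 0, 0, 0], [-0.0035, -0.0117, -0.0226, 0, 0, 0], [-0.0035, -0.0154, -0.0278, 0, 0, 0], [-0.0035, -0.0193, -0.0328, 0, 0, 0]]}}

```text
clock: 5.78
tool_pos: [0.4582, -0.0213, 0.1323]
orientation: [-180.0, 0.1, -86.8]
force: [3.9, 3.5, -7.1]
opening: 0.0109
gripper_force: 30.1
```

>>> {"api": "carry_out", "payload": {"rows": [[0, -0.0086, -0.0094, 0, 0, 0], [0, -0.0181, -0.0179, 0, 0, 0], [0, -0.0285, -0.0253, 0, 0, 0], [0, -0.034, -0.0285, 0, 0, 0], [0, -0.0395, -0.0315, 0, 0, 0], [0, -0.0455, -0.0342, 0, 0, 0], [0, -0.0505, -0.0363, 0, 0, 0], [0, -0.0505, -0.0363, 0, 0, 0]]}}

```text
clock: 6.78
tool_pos: [0.5078, -0.0196, 0.17]
orientation: [179.9, -0.1, -86.8]
force: [-5.3, 1.6, 7.7]
opening: 0.0108
gripper_force: 30.0
```

```bash
python3 - <<'E'
from h import *
p=tool()[:3,3]; print(p)
x=p[0]-.434-.120; z=p[2]-.076+.020
print(np.degrees(np.arctan2(z,-x))-9.46, np.hypot(x,z))
T=wristT(); t=viewer.snapshot("top");s=viewer.snapshot("scene")
a=cv2.resize(t[120:260,270:400],None,fx=3,fy=3);b=cv2.resize(s[150:270,220:370],None,fx=2.5,fy=2.5)
o=np.zeros((430,780,3),np.uint8);o[:420,:390]=a[:420];o[:300,395:770]=b
cv2.imwrite("pics/t2.png",o[:,:,::-1])
E
```

```text
[ 0.50776661 -0.01956356  0.17003048]
58.470020249686975 0.12304664833571821
```

View pics/t2.png

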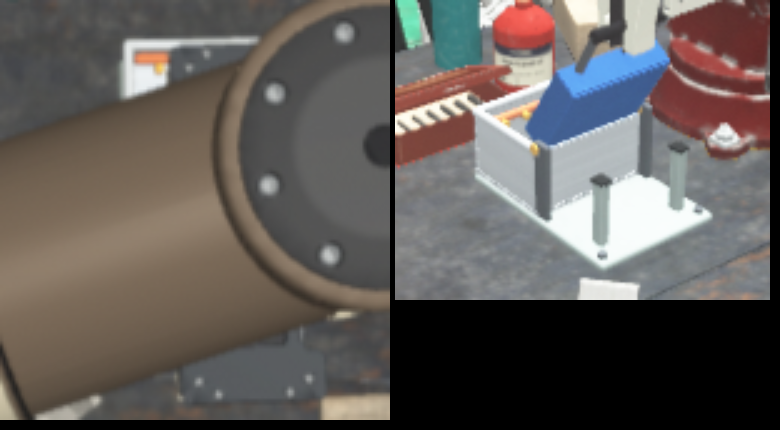

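The composite shows the chute tipped to about 58–60°, gripped by its handle at (600,40). I'll hold it there.

>>> {"api": "carry_out", "payload": {"rows": [[0, -0.001, -0.0005, 0, 0, 0], [0, -0.001, -0.0005, 0, 0, 0], [0, -0.001, -0.0005, 0, 0, 0], [0, -0.001, -0.0005, 0, 0, 0], [0, -0.001, -0.0005, 0, 0, 0], [0, -0.001, -0.0005, 0, 0, 0], [0, -0.001, -0.0005, 0, 0, 0], [0, -0.001, -0.0005, 0, 0, 0]]}}

```text
clock: 7.88
tool_pos: [0.5083, -0.0195, 0.1703]
orientation: [179.9, -0.0, -86.8]
force: [-5.3, 2.8, 6.1]
opening: 0.0111
gripper_force: 30.0
```

```bash
python3 - <<'E'
from h import *
print(tool()[:3,3])
cv2.imwrite("pics/w3.png",viewer.snapshot("wrist")[:,:,::-1])
E
```

```text
[ 0.50830583 -0.01951572  0.17027864]
```

View pics/w3.png

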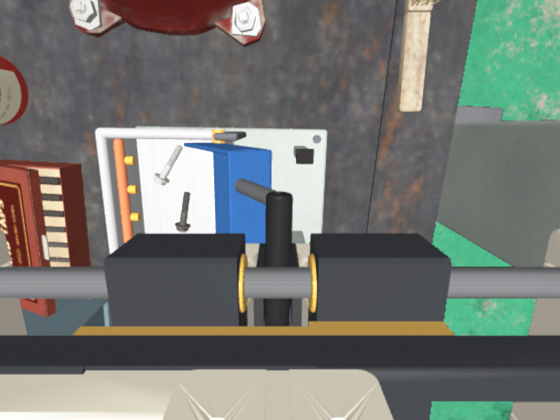

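The wrist view shows both bolts on the tank floor, at (170,165) and (185,212). I'll lower the chute.

>>> {"api": "carry_out", "payload": {"rows": [[0, 0.0095, 0.005, 0, 0, 0], [0, 0.0205, 0.0112, 0, 0, 0], [0, 0.0309, 0.0187, 0, 0, 0], [0, 0.0404, 0.0272, 0, 0, 0], [0, 0.049, 0.0366, 0, 0, 0], [0, 0.0566, 0.0468, 0, 0, 0], [0, 0.0631, 0.0578, 0, 0, 0], [0, 0.0665, 0.064, 0, 0, 0]]}}

```text
clock: 8.93
tool_pos: [0.4433, -0.0223, 0.1049]
orientation: [-179.9, 0.0, -86.7]
force: [1.8, 5.3, 0.3]
opening: 0.011
gripper_force: 30.0
```

```bash
python3 - <<'E'
from h import *
print(goto((.434,-.0235,.0755),(180,0,-86.8)))
E
```

```text
(array([0.0007, 0.0094, 0.0294]), array([-0.0014,  0.0005,  0.001 ]))
```

>>> {"api": "carry_out", "payload": {"rows": [[0, 0.003, 0.0075, 0, 0, 0], [0, 0.0055, 0.015, 0, 0, 0], [0, 0.0075, 0.0225, 0, 0, 0], [0, 0.009, 0.0295, 0, 0, 0], [0, 0.009, 0.03, 0, 0, 0], [0, 0.009, 0.03, 0, 0, 0]]}}

```text
clock: 9.68
tool_pos: [0.4342, -0.0227, 0.0749]
orientation: [-180.0, 0.0, -86.8]
force: [-0.7, 6.3, 0.3]
opening: 0.0112
gripper_force: 30.0
```

>>> {"api": "carry_out", "payload": {"rows": [[0, 0, 0, 0, 0, 0], [0, 0, 0, 0, 0, 0], [0, 0, 0, 0, 0, 0], [0, 0, 0, 0, 0, 0]], "grip": -0.32}}

```text
clock: 10.18
tool_pos: [0.4336, -0.0234, 0.0751]
orientation: [180.0, -0.0, -86.8]
force: [-0.5, -0.5, -0.7]
opening: 0.0295
gripper_force: 0.0
```

```bash
python3 - <<'E'
from h import *
print(tool()[:3,3], telemetry.get_obs()["force"])
E
```

```text
[ 0.43364472 -0.02338723  0.07508739] [-0.4620769  -0.50963702 -0.68385419]
```

>>> {"api": "carry_out", "payload": {"rows": [[0, 0, -0.02, 0, 0, 0], [0, 0, -0.05, 0, 0, 0], [0, 0, -0.09, 0, 0, 0], [0, 0, -0.14, 0, 0, 0], [0, 0, -0.15, 0, 0, 0], [0, 0, -0.15, 0, 0, 0]]}}

```text
clock: 10.92
tool_pos: [0.4338, -0.0231, 0.2254]
orientation: [-179.9, 0.0, -86.8]
force: [-0.1, -0.4, -1.0]
opening: 0.0299
gripper_force: 0.0
```

```bash
python3 - <<'E'
from h import *
print(goto((.472,.2535,.225),(180,0,0)),telemetry.get_obs()["joint_pos"])
t=viewer.snapshot("scene")
cv2.imwrite("pics/s4.png",cv2.resize(t[130:310,130:380],None,fx=3,fy=3)[:,:,::-1])
E
```

```text
(array([-0.274 , -0.0537,  0.0006]), array([-1.5000e-03, -3.0000e-04, -1.5145e+00])) [ 2.31369657e+01 -2.92796997e+00 -2.79568564e+01 -1.61991182e-02
 -6.48927284e+01 -1.99026491e+01]
```

View pics/s4.png

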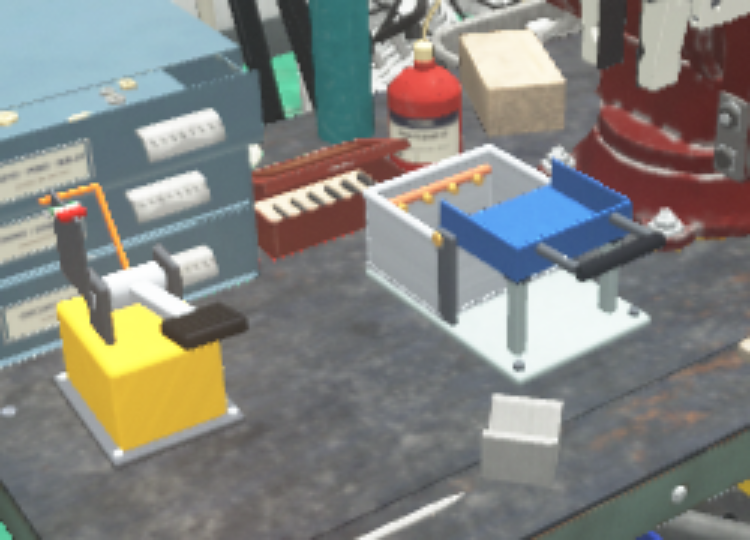

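The view shows the chute back level on its posts and empty, and the paddle free with its pad at (205,325). I'll move to the pad and shut the fingers.

>>> {"api": "carry_out", "payload": {"rows": [[-0.04, -0.008, 0, 0, 0, -0.17], [-0.08, -0.016, 0, 0, 0, -0.34], [-0.12, -0.024, 0, 0, 0, -0.51], [-0.16, -0.032, 0, 0, 0, -0.68], [-0.2, -0.04, 0, 0, 0, -0.85], [-0.24, -0.047, 0, 0, 0, -1.02], [-0.274, -0.0537, 0, 0, 0, -1.19], [-0.274, -0.0537, 0, 0, 0, -1.36]], "grip": -1}}

```text
clock: 11.98
tool_pos: [0.4714, 0.2549, 0.2224]
orientation: [179.8, 0.1, -8.4]
force: [-0.5, -0.9, -0.1]
opening: 0.0004
gripper_force: 0.0
```

>>> {"api": "carry_out", "payload": {"rows": [[0, 0, 0, 0, 0, -0.155], [0, 0, 0, 0, 0, -0.155], [0, 0, 0, 0, 0, -0.155]]}}

```text
clock: 12.35
tool_pos: [0.4716, 0.253, 0.2241]
orientation: [179.9, 0.1, -0.2]
force: [0.2, 0.0, 0.6]
opening: 0.0004
gripper_force: 0.0
```

```bash
python3 - <<'E'
from h import *
T=wristT(); im=viewer.snapshot("wrist")
cv2.imwrite("pics/w5.png",im[:,:,::-1])
print(goto((.472,.2535,.14),(180,0,0)),tool()[:3,3])
c=viewer.camera_info("wrist")["intrinsics"]
p=np.linalg.inv(T)@[.4745,.2535,.132,1]; print(c@p[:3]/p[2]); np.save("T.npy",T)
E
```

```text
(array([ 0.0003, -0.0005,  0.0845]), array([ 0.0008,  0.0008, -0.0023])) [0.47173443 0.25311308 0.2244636 ]
[276.35706647 210.0354785    1.        ]
```

View pics/w5.png

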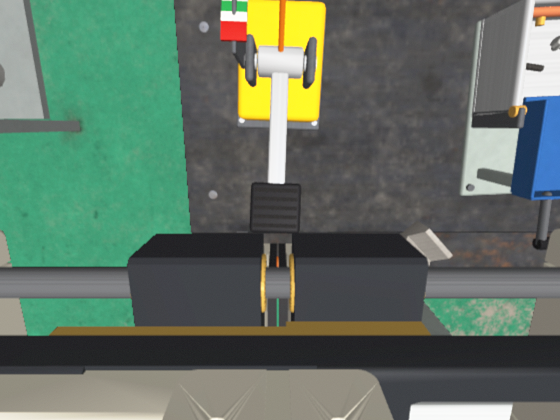

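The pad is at (276,207), against a predicted (276,210), so the hand is centred over it. I'll descend and press slowly.

>>> {"api": "carry_out", "payload": {"rows": [[0, 0, 0.03, 0, 0, 0], [0, 0, 0.06, 0, 0, 0], [0, 0, 0.085, 0, 0, 0], [0, 0, 0.095, 0, 0, 0], [0, 0, 0.105, 0, 0, 0], [0, 0, 0.113, 0, 0, 0], [0, 0, 0.12, 0, 0, 0], [0, 0, 0.12, 0, 0, 0]]}}

```text
clock: 13.4
tool_pos: [0.4719, 0.2536, 0.1052]
orientation: [-180.0, -0.0, 0.0]
force: [-3.3, -0.0, 6.3]
opening: 0.0005
gripper_force: 2.6
```

>>> {"api": "carry_out", "payload": {"rows": [[0, 0, 0.005, 0, 0, 0], [0, 0, 0.01, 0, 0, 0], [0, 0, 0.013, 0, 0, 0], [0, 0, 0.0135, 0, 0, 0], [0, 0, 0.0135, 0, 0, 0]]}}

```text
clock: 14.02
tool_pos: [0.472, 0.2537, 0.0924]
orientation: [-180.0, -0.0, 0.0]
force: [-4.6, 0.7, 7.1]
opening: 0.0
gripper_force: 4.0
```

```bash
python3 - <<'E'
from h import *
print(tool()[:3,3],telemetry.get_obs()["force"])
w=viewer.snapshot("wrist"); s=viewer.snapshot("scene")
a=cv2.resize(w[0:130,190:350],None,fx=2.4,fy=2.4);b=cv2.resize(s[180:280,135:225],None,fx=4,fy=4,interpolation=2)
o=np.zeros((400,760,3),np.uint8);o[:312,:384]=a;o[:400,390:750]=b
cv2.imwrite("pics/p6.png",o[:,:,::-1])
E
```

```text
[0.47195892 0.25368958 0.09238772] [-4.56589692  0.74422675  7.14441028]
```

View pics/p6.png

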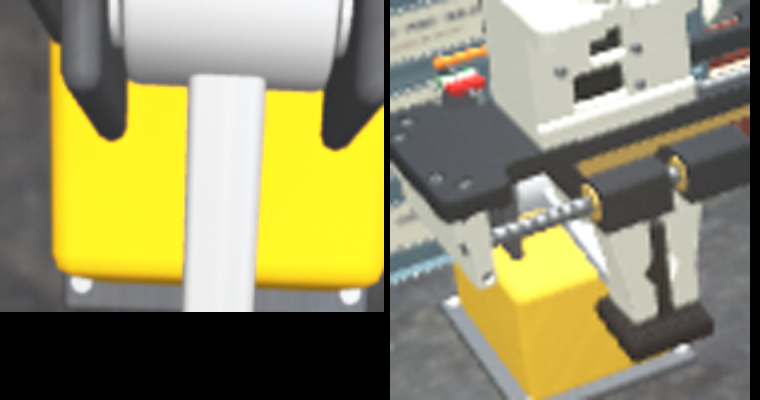

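The fingers are on the pad at z=0.092 m with 7 N, which works out to about 0.345 rad. The geometry and the force agree, so I'll hold for over two seconds.

>>> {"api": "carry_out", "payload": {"rows": [[0, 0, 0, 0, 0, 0], [0, 0, 0, 0, 0, 0], [0, 0, 0, 0, 0, 0], [0, 0, 0, 0, 0, 0], [0, 0, 0, 0, 0, 0], [0, 0, 0, 0, 0, 0], [0, 0, 0, 0, 0, 0], [0, 0, 0, 0, 0, 0]]}}

```text
clock: 15.12
tool_pos: [0.472, 0.2537, 0.0925]
orientation: [-180.0, -0.0, 0.0]
force: [-4.5, 1.0, 8.0]
opening: 0.0002
gripper_force: 4.0
```

>>> {"api": "carry_out", "payload": {"rows": [[0, 0, 0, 0, 0, 0], [0, 0, 0, 0, 0, 0], [0, 0, 0, 0, 0, 0], [0, 0, 0, 0, 0, 0], [0, 0, 0, 0, 0, 0], [0, 0, 0, 0, 0, 0], [0, 0, 0, 0, 0, 0], [0, 0, 0, 0, 0, 0]]}}

```text
clock: 16.12
tool_pos: [0.472, 0.2537, 0.0925]
orientation: [-180.0, -0.0, 0.0]
force: [-4.5, 0.6, 7.3]
opening: 0.0008
gripper_force: 4.0
```

>>> {"api": "carry_out", "payload": {"rows": [[0, 0, 0, 0, 0, 0], [0, 0, 0, 0, 0, 0], [0, 0, 0, 0, 0, 0], [0, 0, 0, 0, 0, 0], [0, 0, 0, 0, 0, 0], [0, 0, 0, 0, 0, 0], [0, 0, 0, 0, 0, 0], [0, 0, 0, 0, 0, 0]]}}

```text
clock: 17.12
tool_pos: [0.472, 0.2537, 0.0925]
orientation: [-180.0, -0.0, 0.0]
force: [-4.6, -0.6, 8.1]
opening: 0.0004
gripper_force: 4.0
```

```bash
python3 -c "
from plant import workorder,telemetry
print(telemetry.get_obs()['tool_pos'],workorder.close_job())"
```

```text
the job is handed in; nothing more can be done
[0.47198703 0.25369959 0.09251234] None
```

I handed the job in at about 17 s, and no verdict came back: both bolts are in the tank, the chute is back level, and the paddle is still held at about 0.345 rad, worked out from finger height and force because the dial was hidden from view.

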